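# Turn the stock row round into the new rack

## Task

Move the four supplies from the full rack into the empty four-compartment rack in reverse order: the one standing next to the tall end board of the old rack goes into the compartment farthest from the tall end board of the new rack, the second goes to second-farthest, and so on, so that the last one comes right next to the new rack's tall board. Stand each upright on the floor of its own compartment and let it go; never tip one over on the way.

Things in the scene. Friction and masses are not known exactly. Their poses are not given: they have to be found in the camera images.
- glue_stick: Jumbo glue stick, an upright cylinder, 34 mm diameter, 95 mm tall, slimmest and tallest of the four; white barrel (lower 62 mm), grey cap. Grip it about 55 mm above its foot. Origin at the centre of its foot, z up. Loose, 48 to 75 g.
- ink_jar: Squat closed ink jar, an upright cylinder, 48 mm diameter, 58 mm tall, grey with a flat black lid (47 mm). Grip it about 42 mm above its foot. Origin at the centre of its foot, z up. Loose, 120 to 188 g.
- glue_bottle: White glue bottle, 42 mm diameter up to 57 mm, then a shoulder to a nozzle 14 mm thick, 84 mm tall in all. Grip it by the round body, about 42 mm above its foot. Origin at the centre of its foot, z up. Loose, 96 to 150 g.
- carton: Cardboard carton, square, 44 x 44 mm and 78 mm tall, with a pale band over its top; starts with its sides parallel to those of rack_old. Grip it about 50 mm above its foot. Origin at the centre of its foot, z up. Loose, 112 to 175 g.
- cradle_glue_stick: Fixed locating pad of the glue_stick, in rack_old: grey plate 66 x 62 mm, 3 mm thick, with a round collar of 39 mm inner diameter, black, rising to 10 mm above the pad's origin. The glue_stick stands in it at the start, its foot 3 mm above this origin. The pad never moves. Origin at the centre of the pad's underside, axes parallel to those of rack_old.
- cradle_ink_jar: Fixed locating pad of the ink_jar, in rack_old: grey plate 66 x 62 mm, 3 mm thick, with a round collar of 53 mm inner diameter, black, rising to 10 mm above the pad's origin. The ink_jar stands in it at the start, its foot 3 mm above this origin. The pad never moves. Origin at the centre of the pad's underside, axes parallel to those of rack_old.
- cradle_glue_bottle: Fixed locating pad of the glue_bottle, in rack_old: grey plate 66 x 62 mm, 3 mm thick, with a round collar of 47 mm inner diameter, black, rising to 10 mm above the pad's origin. The glue_bottle stands in it at the start, its foot 3 mm above this origin. The pad never moves. Origin at the centre of the pad's underside, axes parallel to those of rack_old.
- cradle_carton: Fixed locating pad of the carton, in rack_old: grey plate 66 x 62 mm, 3 mm thick, with a square collar, 49 mm wide inside, black, rising to 10 mm above the pad's origin. The carton stands in it at the start, its foot 3 mm above this origin. The pad never moves. Origin at the centre of the pad's underside, axes parallel to those of rack_old.
- rack_old: The full rack, grey metal: four pads and supplies. Row along its x axis; tall end board (70 mm high, 14 thick, 100 wide) at its +x end, other walls 20 mm high; 319 x 76 mm. Origin: centre of the row, on the table, z up; fixed, any yaw. Places at x = +112.5, +37.5, -37.5, -112.5 mm, y = 0; floor 6 mm above the table, the pads lie on it.
- rack_new: The empty rack, plywood. Row along its x axis; tall end board (70 mm high, 14 thick, 100 wide) at its +x end, other walls 20 mm high; 319 x 76 mm. Origin: centre of the row, on the table, z up; fixed, any yaw. Four compartments at x = +112.5, +37.5, -37.5, -112.5 mm, y = 0, each 70 (x) by 66 mm (y) inside, dividers 20 mm high, floor 6 mm above the table.
Mind the look-alikes: they are no part of the job. What is shaped like the glue_bottle but orange or purple is not meant.

How it is judged (in metres and radians):
At the end, for the whole second after the job is handed in: Each supply that started at x in rack_old stands at -x in rack_new: origin within 20 mm of that compartment's centre along x and along y, foot on its floor (2 to 11 mm above the rack's origin), tilt under 0.12 rad, at rest (under 0.02 m/s) (((x of cradle_glue_stick in the frame of rack_old between 0.0925 and 0.1325 m and x of glue_stick in the frame of rack_new between -0.1325 and -0.0925 m) or (x of cradle_glue_stick in the frame of rack_old between 0.0175 and 0.0575 m and x of glue_stick in the frame of rack_new between -0.0575 and -0.0175 m) or (x of cradle_glue_stick in the frame of rack_old between -0.0575 and -0.0175 m and x of glue_stick in the frame of rack_new between 0.0175 and 0.0575 m) or (x of cradle_glue_stick in the frame of rack_old between -0.1325 and -0.0925 m and x of glue_stick in the frame of rack_new between 0.0925 and 0.1325 m)) and y of glue_stick in the frame of rack_new between -0.02 and 0.02 m and z of glue_stick in the frame of rack_new between 0.002 and 0.011 m and angle between each of glue_stick, ink_jar, glue_bottle, carton's own z axis and vertical below 0.12 rad and linear speed of each of glue_stick, ink_jar, glue_bottle, carton below 0.02 m/s and ((x of cradle_ink_jar in the frame of rack_old between 0.0925 and 0.1325 m and x of ink_jar in the frame of rack_new between -0.1325 and -0.0925 m) or (x of cradle_ink_jar in the frame of rack_old between 0.0175 and 0.0575 m and x of ink_jar in the frame of rack_new between -0.0575 and -0.0175 m) or (x of cradle_ink_jar in the frame of rack_old between -0.0575 and -0.0175 m and x of ink_jar in the frame of rack_new between 0.0175 and 0.0575 m) or (x of cradle_ink_jar in the frame of rack_old between -0.1325 and -0.0925 m and x of ink_jar in the frame of rack_new between 0.0925 and 0.1325 m)) and y of ink_jar in the frame of rack_new between -0.02 and 0.02 m and z of ink_jar in the frame of rack_new between 0.002 and 0.011 m and ((x of cradle_glue_bottle in the frame of rack_old between 0.0925 and 0.1325 m and x of glue_bottle in the frame of rack_new between -0.1325 and -0.0925 m) or (x of cradle_glue_bottle in the frame of rack_old between 0.0175 and 0.0575 m and x of glue_bottle in the frame of rack_new between -0.0575 and -0.0175 m) or (x of cradle_glue_bottle in the frame of rack_old between -0.0575 and -0.0175 m and x of glue_bottle in the frame of rack_new between 0.0175 and 0.0575 m) or (x of cradle_glue_bottle in the frame of rack_old between -0.1325 and -0.0925 m and x of glue_bottle in the frame of rack_new between 0.0925 and 0.1325 m)) and y of glue_bottle in the frame of rack_new between -0.02 and 0.02 m and z of glue_bottle in the frame of rack_new between 0.002 and 0.011 m and ((x of cradle_carton in the frame of rack_old between 0.0925 and 0.1325 m and x of carton in the frame of rack_new between -0.1325 and -0.0925 m) or (x of cradle_carton in the frame of rack_old between 0.0175 and 0.0575 m and x of carton in the frame of rack_new between -0.0575 and -0.0175 m) or (x of cradle_carton in the frame of rack_old between -0.0575 and -0.0175 m and x of carton in the frame of rack_new between 0.0175 and 0.0575 m) or (x of cradle_carton in the frame of rack_old between -0.1325 and -0.0925 m and x of carton in the frame of rack_new between 0.0925 and 0.1325 m)) and y of carton in the frame of rack_new between -0.02 and 0.02 m and z of carton in the frame of rack_new between 0.002 and 0.011 m); the robot touches nothing.
It fails at once if a supply is tipped over (leans more than 0.7 rad) (angle between any of glue_stick, ink_jar, glue_bottle, carton's own z axis and vertical above 0.7 rad).
It also fails if it takes over 120 s, if anything falls off the work surface, if the arm or the gripper's body presses on something with over 40 N, if the wrist force passes 120 N, or if a joint passes its speed limit or range.

## Robot

A 7-joint arm with a two-finger parallel gripper is mounted at the origin on the work surface. World frame = base frame: x ahead of the robot, y to its left, z up, the work surface at z = 0. Lengths are in mm, angles in rad, forces in N, time in s.
With the tool pointing down it reaches from about 400 to 875 mm from the base axis. Payload 4.4 kg.
Tool frame: the origin (TCP) lies midway between the tips of the shut fingers; the grasp point (between the pads) lies 19 mm behind it; z points along the fingers, y is the direction in which the jaws open and shut (so a half turn about z gives the same grasp; the last joint's range is limited). The gripper opens to 85 mm and grips with 20 to 120 N. Pads are 22 mm wide; open, the fingers measure 114 mm over their backs; the gripper's body (76 mm by 85 mm) begins 54 mm behind the grasp point. The pads swing forward as they close: fully open they stand 13 mm farther back than shut.
Start: joints at [1.214, 0.628, 0.038, 1.517, -0.027, 0.996, -0.02], TCP at [186.395, -622.716, 231.313] pointing down, gripper open.
Joint ranges: [-3.06, 3.06], [-0.37, 2.12], [-1.25, 1.32], [0.18, 2.47], [-1.1, 4.24], [0.23, 1.98], [-2.94, 2.94]. Speed limits (rad/s): [2.57, 2.57, 3.14, 3.14, 3.14, 3.14, 3.14].

## Interface

Orientations are given as [roll, pitch, yaw] about the fixed x, y, z axes, in that order (R = Rz(yaw) Ry(pitch) Rx(roll)).
In Python, from cell import ctrl, vision gives the robot as it stands.
- The arm moves only by the tool play_rows, never from a script. Its arguments are lists of equal length, an entry for each row: "slide": the shift along the tool's x, y, z in mm, a list of three; "turn": the turn about the tool's z in rad; "fingers": the opening, from 0 (shut) to 1 (fully open). A call has 1 to 5 rows; each row is the pose to reach, as a shift and turn from the pose measured when the call began, along the tool's axes at that moment; what a row does not reach only later rows make up. A row lasts 1/8 s, in which the tool goes at most 62.5 mm and 10.7 degrees, less where a joint would pass 70% of its speed; a pose out of reach is approached as far as the arm can. A call with a gripper value outside its range is refused whole. The fingers move at their own pace and stop on an object; the grip force is fixed at half the most. Time passes only in rows, so rows that repeat a pose let the fingers close. It gives the time, the measured TCP pose, the force and the opening at its end, in the units of the state.
- ctrl.read_state(): the state, without advancing time (a new reading comes with each control period).
- vision.get_image(name): name is "scene" or "top" or "wrist"; returns (picture, depth): 480x640x3 uint8, blue, green, red; 480x640 float32, mm along the optical axis (not along the pixel's ray), 0 where there is no reading.
- vision.camera_params(name): a dict with "fx", "fy", "cx", "cy" (pixels), "position" and "rotation" of the camera in the world. Camera axes: x right, y up, looking along -z (the intrinsics and any distortion apply to the point x, -y, -z); pixel columns grow to the right and rows downward; lengths in mm; the calibration is good to about 2 mm. A picture is of the moment at which its call begins: read the wrist's pose just before it. camera_params takes no time and is no camera call; for the wrist camera it gives the pose at the moment of the call.
- ctrl.finish_job(): hands the job in, once; it reports no verdict.
The state is a dict: "clock": time; "qpos": joint angles; "qd": joint speeds; "tau": joint torques, N m; "eef_pos": TCP position; "tool_rot": TCP orientation; "force": force on the tool from outside, world axes, zero at the start; "torque": the same for the moment, N m; "width": finger opening in mm.
Only numpy, scipy, OpenCV 4.12 (cv2) and the standard library are available. Lean on these libraries where they do the work, as an engineer would, in place of code of your own. Each camera call takes 0.05 s, during which the arm holds its last target.

## Working session

There is one attempt and no reset: what is moved stays moved. The work goes in short steps, Python scripts to look and compute and a tool call to move; the robot and the scene stay as the last step left them, time stands still between calls to the robot, and variables do not carry over. Pictures are saved under pics/ and viewed, and the job is handed in when it is done.

Besides the shell and the picture viewer there is one more tool, called after "Call:" in YAML: its name, and indented under it one key for each argument. play_rows: Moves the arm, as the interface text tells. Its arguments: {"type":"object","properties":{"slide":{"type":"array"},"turn":{"type":"array"},"fingers":{"type":"array"}},"required":["slide","turn","fingers"]}

```bash
mkdir -p pics; ls; python3 - <<'E'
from cell import ctrl, vision
import cv2
print(ctrl.read_state())
for n in ("scene","top"):
    im,d=vision.get_image(n); cv2.imwrite(f"pics/{n}0.png",im)
    print(n,vision.camera_params(n))
E
```

```text
pics
{'clock': 0.0, 'qpos': array([ 1.2141875 ,  0.62930803,  0.03844191,  1.51836896, -0.02702414,
        0.99626936, -0.02000246]), 'qd': array([ 1.28730167e-04,  6.94931406e-04,  4.64402662e-04,  6.72453349e-05,
       -1.75936954e-04,  1.58448826e-03, -1.62325338e-03]), 'tau': array([ 1.96914862e-04, -5.63403404e+01,  1.22618515e+00, -1.93448424e+01,
        1.09800347e-02,  1.05804973e-02, -6.58331629e-06]), 'eef_pos': array([ 186.23216173, -622.11131447,  230.41344451]), 'tool_rot': array([-3.13975664e+00,  1.84574299e-06,  2.90793252e-01]), 'force': array([-0.8181152 ,  0.89089547,  0.30797893]), 'torque': array([0.03827795, 0.02537948, 0.01927364]), 'width': 85.53914266362777}
scene {'fx': 551.8378162850383, 'fy': 551.8378162850383, 'cx': 332.0212510505402, 'cy': 237.1277349303937, 'position': array([1176.80016189,   15.69646646,  822.62332407]), 'rotation': array([ 0.72073117, -0.01707531,  1.60675022])}
top {'fx': 572.5792323326554, 'fy': 572.5792323326554, 'cx': 320.17827129373285, 'cy': 242.4857410969147, 'position': array([ 323.29354206,  -12.82221595, 1034.57545216]), 'rotation': array([ 0.15432944,  0.01458894, -1.58421069])}
```

View pics/scene0.png

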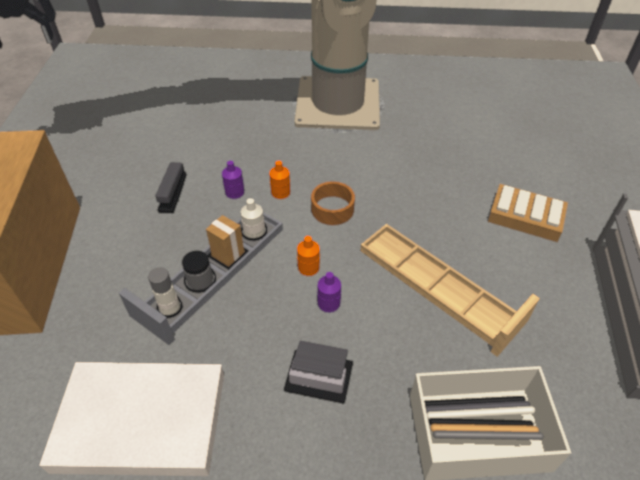

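View pics/top0.png

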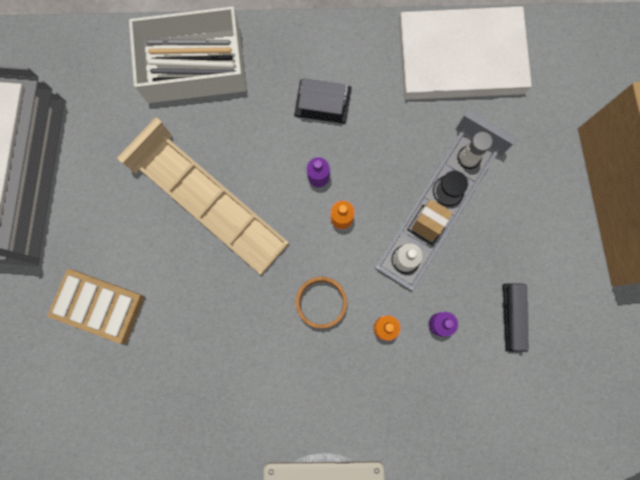

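Both pictures show the old rack on the right of the top view, with its tall board at about (484,135). From that board the order is glue stick, ink jar, carton, glue bottle. The new rack has its tall board at about (145,145). Next I'll enlarge the crops to measure.

```bash
cat > h.py <<'E'
import numpy as np, cv2
from scipy.spatial.transform import Rotation as Ro
from cell import ctrl, vision
def cam(n):
    p=vision.camera_params(n); return p
def px2w(p,u,v,z=None,d=None):
    R=Ro.from_euler('xyz',p['rotation']).as_matrix()
    u=np.asarray(u,float);v=np.asarray(v,float)
    ray=np.stack([(u-p['cx'])/p['fx'],-(v-p['cy'])/p['fy'],-np.ones_like(u)],-1)@R.T
    s=d if d is not None else (z-p['position'][2])/ray[...,2]
    return p['position']+ray*np.asarray(s)[...,None]
def w2px(p,X):
    R=Ro.from_euler('xyz',p['rotation']).as_matrix()
    c=(np.atleast_2d(X)-p['position'])@R
    return np.stack([p['cx']+p['fx']*c[:,0]/-c[:,2],p['cy']-p['fy']*c[:,1]/-c[:,2]],-1)
E
python3 - <<'E'
from h import *
im,d=vision.get_image("top"); np.save("topd.npy",d); cv2.imwrite("pics/top1.png",im)
p=cam("top")
c=im[95:305,360:530]; cv2.imwrite("pics/co.png",cv2.resize(c,None,fx=2.8,fy=2.8,interpolation=3))
c=im[105:285,105:305]; cv2.imwrite("pics/cn.png",cv2.resize(c,None,fx=3,fy=3,interpolation=3))
for (u,v) in [(200,240),(320,250),(350,400)]: print(px2w(p,u,v,d=d[v,u]))
# board tops: z~70
vv,uu=np.mgrid[0:480,0:640]; W=px2w(p,uu,vv,d=d)
for name,(u0,v0,u1,v1) in dict(old=(450,100,520,170),new=(105,105,185,185)).items():
    w=W[v0:v1,u0:u1].reshape(-1,3); m=(abs(w[:,2]-70)<4); print(name,m.sum(),w[m].mean(0))
E
```

```text
[492.85520963 221.12093035  -2.03804151]
[469.79820368   0.55267373   5.43005403]
[204.22190141 -48.42268544  -0.61869881]
old 498 [ 670.86281953 -298.69257222   70.12322248]
new 468 [661.51044786 314.78330246  70.38043186]
```

View pics/co.png

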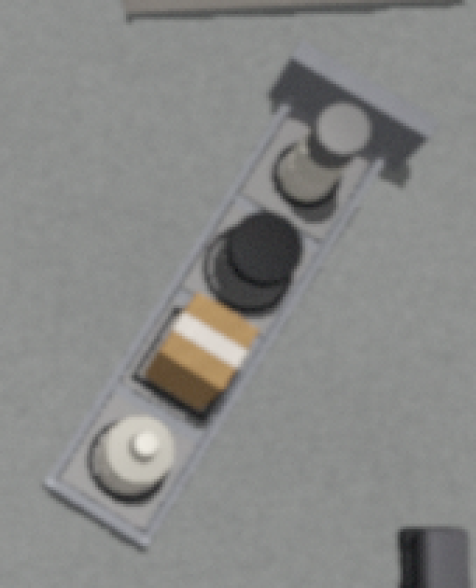

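View pics/cn.png

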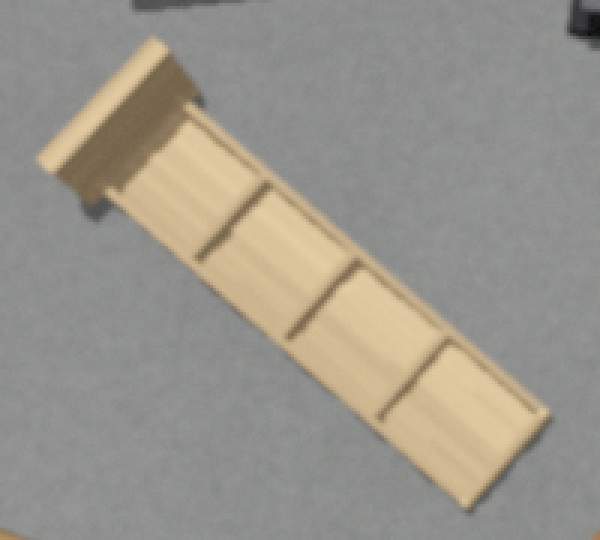

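```bash
cat > ov.py <<'E'
from h import *
def rackpts(o,yaw):
    c,s=np.cos(yaw),np.sin(yaw); R=np.array([[c,-s,0],[s,c,0],[0,0,1]])
    L=[]
    def poly(P): L.append((np.array(P,float)@R.T)+np.array([o[0],o[1],0]))
    poly([(-152.5,-38,20),(152.5,-38,20),(152.5,38,20),(-152.5,38,20)])
    poly([(152.5,-50,70),(166.5,-50,70),(166.5,50,70),(152.5,50,70)])
    for x in(-75,0,75): poly([(x,-33,20),(x,33,20)])
    return L
def draw(n,im,racks,roi,f,out):
    p=cam(n); big=cv2.resize(im[roi[1]:roi[3],roi[0]:roi[2]],None,fx=f,fy=f,interpolation=3)
    for o,y in racks:
        for P in rackpts(o,y):
            q=((w2px(p,P)+.5-np.array(roi[:2]))*f).astype(int)
            cv2.polylines(big,[q],True,(0,0,255),1)
    cv2.imwrite(out,big)
E
cat > r1.py <<'E'
from ov import *
p=cam("top")
def cl(u,v,f,ox,oy,z): return px2w(p,u/f-.5+ox,v/f-.5+oy,z=z)
fits=[]
for b,A,B in [((670.9,-298.7),cl(45,485,2.8,360,95,20),cl(147,540,2.8,360,95,20)),((661.5,314.8),cl(550,412,3,105,105,20),cl(468,502,3,105,105,20))]:
    e=(A+B)[:2]/2; b=np.array(b); v=b-e; print(A,B,'width',np.linalg.norm(A-B),'len',np.linalg.norm(v),'exp 312')
    u=v/np.linalg.norm(v); o=(b+e)/2-u*3.5
    fits.append((o,np.arctan2(u[1],u[0]))); print(o,fits[-1][1], np.arctan2(*(A-B)[:2]))
im=cv2.imread("pics/top1.png")
draw("top",im,fits,(360,95,530,305),2.8,"pics/oo.png"); draw("top",im,fits,(105,105,305,285),3,"pics/on.png")
draw("scene",cv2.imread("pics/scene0.png"),fits,(100,180,560,370),1.7,"pics/os.png")
E
python3 r1.py
```

```text
[434.37328581 -98.05612143  20.        ] [ 398.51643459 -161.37313456   20.        ] width 72.76508730918076 len 305.4561738190493 exp 312
[ 540.75681383 -212.2710336 ] -0.5862282483597119 0.5152765221140481
[483.42463069  57.91249592  20.        ] [430.07564814 106.91542004  20.        ] width 72.4389433358891 len 309.71886919172687 exp 312
[556.81127942 195.98088408] 0.8485351641476827 2.313758062799593
```

```bash
python3 -c "
import cv2,numpy as np
a=cv2.imread('pics/oo.png');b=cv2.imread('pics/on.png');h=max(len(a),len(b))
f=lambda x:np.pad(x,((0,h-len(x)),(0,0),(0,0)))
c=np.hstack([f(a),f(b)]);print(c.shape);cv2.imwrite('pics/both.png',cv2.resize(c,(800,int(800*c.shape[0]/c.shape[1]))))"
```

```text
(588, 1076, 3)
```

View pics/both.png

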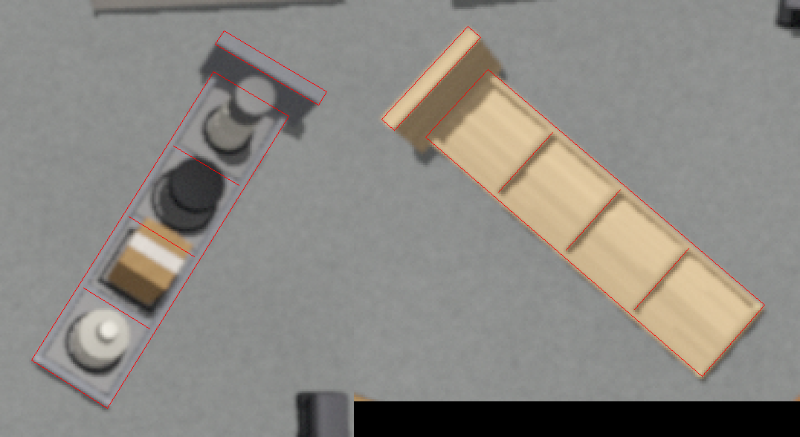

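View pics/os.png

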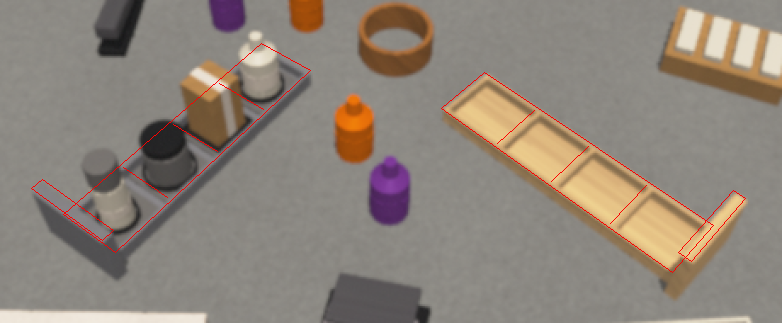

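```bash
cat >> r1.py <<'E'
s=cv2.imread("pics/scene0.png")
draw("scene",s,fits,(430,220,550,360),4.5,"pics/osn.png")
draw("scene",s,fits,(110,200,300,350),4,"pics/oso.png")
E
python3 r1.py >/dev/null
```

```text
(no output)
```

View pics/osn.png

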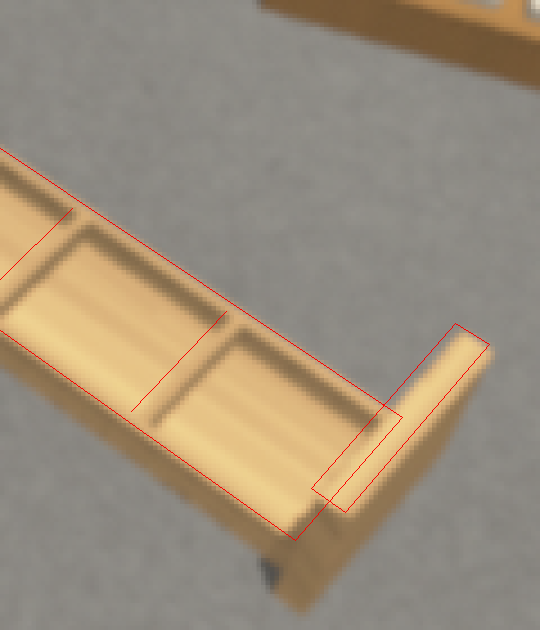

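View pics/oso.png

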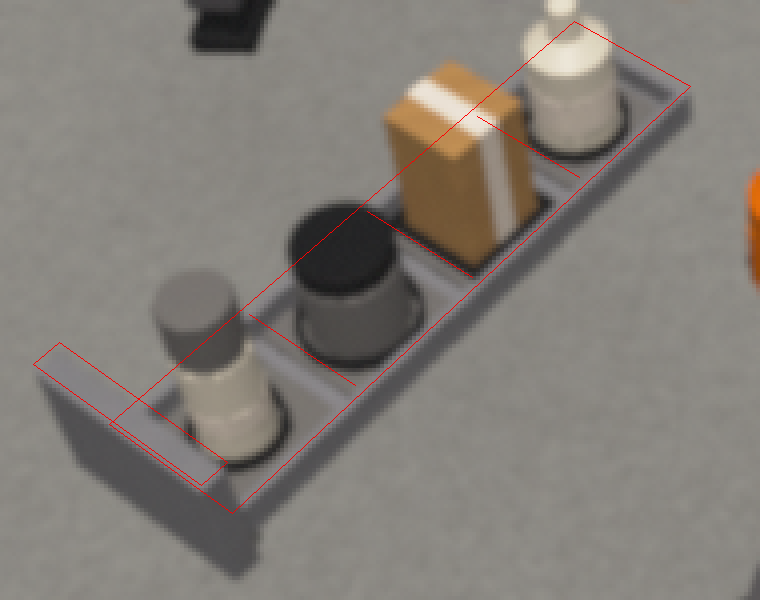

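The overlays match both views to about 1–2 px, with a few mm of spread between the cameras. I'll measure the object tops now and cross-check them against the rack.

```bash
cat > r2.py <<'E'
from ov import *
p=cam("top");s=cam("scene")
T=dict(stick=(343,130,104),jar=(264,245,67),carton=(216,336,87),bottle=(145,443,93))
S=dict(stick=(196,299,104),jar=(343,250,67),carton=(455,110,87),bottle=(560,2,93))
P=[]
for k in T:
    u,v,z=T[k]; a=px2w(p,u/2.8-.5+360,v/2.8-.5+95,z=z)
    u,v,z=S[k]; b=px2w(s,u/4-.5+110,v/4-.5+200,z=z); print(k,a.round(1),b.round(1)); P.append((a+b)[:2]/2)
P=np.array(P); c=P.mean(0); u=np.linalg.svd(P-c)[2][0]; u*=np.sign(u[0]); print(c,'yaw',np.arctan2(u[1],u[0]),(P-c)@u,(P-c)@[-u[1],u[0]])
# depth-based top
d=np.load("topd.npy"); vv,uu=np.mgrid[0:480,0:640]; W=px2w(p,uu,vv,d=d)[95:305,360:530].reshape(-1,3)
for k,z in (('stick',104),('jar',67),('carton',87)):
    a=P[list(T).index(k)]; m=(abs(W[:,2]-z)<4)&(np.hypot(*(W[:,:2]-a).T)<40); print(k,m.sum(),W[m].mean(0),cv2.minAreaRect(W[m][:,:2].astype(np.float32)))
E
python3 r2.py
```

```text
stick [ 637.1 -276.1  104. ] [ 640.1 -273.7  104. ]
jar [ 576.4 -233.7   67. ] [ 582.8 -231.5   67. ]
carton [ 515.5 -197.6   87. ] [ 516.3 -190.9   87. ]
bottle [ 450.5 -151.7   93. ] [ 451.6 -151.9   93. ]
[ 546.27941876 -213.36784233] yaw -0.5767300970367524 [ 110.9208288    38.41724366  -35.89747406 -113.44059841] [-1.21926428  2.08836726 -0.56199787 -0.3071051 ]
stick 290 [ 637.03448211 -276.33085248  104.24171996] ((636.7198486328125, -276.4154968261719), (32.185638427734375, 32.45323944091797), 43.69522476196289)
jar 544 [ 574.58423507 -235.12484523   67.44942803] ((574.9827270507812, -235.34249877929688), (45.89516067504883, 45.39763641357422), 16.490936279296875)
carton 672 [ 511.98768893 -194.05210717   87.53368288] ((512.3527221679688, -194.33116149902344), (44.592437744140625, 44.715877532958984), 56.34076690673828)
```

```bash
cat > go.py <<'E'
import sys
from h import *
# usage: go.py x y z [yaw]
a=[float(x) for x in sys.argv[1:]]
s=ctrl.read_state(); R=Ro.from_euler('xyz',s['tool_rot']).as_matrix()
d=R.T@(np.array(a[:3])-s['eef_pos']); 
print('clock',s['clock'].__round__(2),'tcp',s['eef_pos'].round(1),'rot',s['tool_rot'].round(3),'q',s['qpos'].round(2))
print('slide',d.round(1),'len',np.linalg.norm(d).round(1))
if len(a)>3:
    t=-(a[3]-s['tool_rot'][2]); t=(t+np.pi/2)%np.pi-np.pi/2; print('turn',round(t,3))
E
python3 go.py 330 -430 330 -0.58; python3 - <<'E'
from h import *
d=np.load("topd.npy");p=cam("top");vv,uu=np.mgrid[0:480,0:640];W=px2w(p,uu,vv,d=d)
for v,u in((180,620),(260,620),(180,600),(130,590)):print(W[v,u])
E
```

```text
clock 0.15 tcp [ 186.3 -622.3  230.6] rot [-3.14  -0.     0.291] q [ 1.21  0.63  0.04  1.52 -0.03  1.   -0.02]
slide [ 192.8 -143.1  -99.2] len 259.8
turn 0.871
[ 565.33883868 -500.2218578   104.31384502]
[ 437.60507701 -513.27780409   54.30143602]
[ 582.11657571 -497.62598455   42.17464454]
[ 673.48245811 -486.17273507   45.84161585]
```

Call:
play_rows:
  slide:
    - [20,-15,-50]
    - [65,-48,-80]
    - [110,-80,-100]
    - [150,-112,-100]
    - [193,-143,-100]
  turn: [0.15,0.3,0.45,0.6,0.75]
  fingers: [1,1,1,1,1]

```text
clock: 0.78
eef_pos: [330.9, -428.5, 331.0]
tool_rot: [-3.141, 0.001, -0.464]
force: [0.1, 0.0, -0.1]
width: 85.2
```

```bash
python3 go.py 545 -214 330 -0.58
```

```text
clock 0.78 tcp [ 330.9 -428.5  331. ] rot [-3.141e+00  1.000e-03 -4.640e-01] q [ 0.71  0.38  0.22  1.69 -0.09  1.09 -1.08]
slide [  95.3 -287.7    1.3] len 303.1
turn 0.116
```

Call:
play_rows:
  slide:
    - [19,-57,0]
    - [38,-115,0]
    - [57,-172,0]
    - [76,-230,0]
    - [95,-288,0]
  turn: [0.116,0.116,0.116,0.116,0.116]
  fingers: [1,1,1,1,1]

```text
clock: 1.4
eef_pos: [545.9, -212.1, 331.2]
tool_rot: [-3.141, 0.001, -0.581]
force: [1.0, -0.5, 0.5]
width: 85.5
```

```bash
python3 - <<'E'
from h import *
p=cam("wrist"); im,d=vision.get_image("wrist"); print(p)
np.savez("w1.npz",d=d,**p); cv2.imwrite("pics/w1.png",im)
E
python3 go.py 638.5 -275.5 210 -0.58
```

```text
{'fx': 331.602031558713, 'fy': 331.602031558713, 'cx': 318.41865403948253, 'cy': 232.44129289583944, 'position': array([ 601.0393768 , -248.99214204,  473.18731235]), 'rotation': array([-2.64282136e-01, -3.10217401e-05, -2.15142017e+00])}
clock 1.45 tcp [ 552.9 -202.2  330.6] rot [-3.132  0.    -0.568] q [ 0.21  0.45  0.16  1.56 -0.09  1.14 -1.75]
slide [111.6  16.9 120.4] len 165.0
turn 0.012
```

View pics/w1.png

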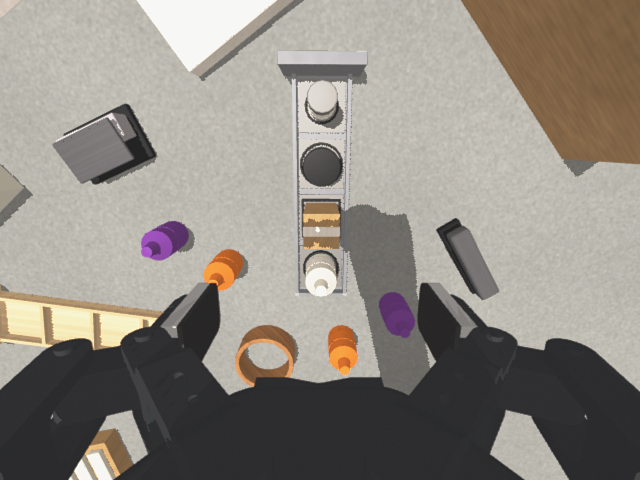

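The wrist view shows the old rack running straight up the picture at column 320: stick cap (322,90), jar lid (321,163), carton top (321,215), nozzle tip (320,290).

```bash
python3 - <<'E'
from h import *
z=np.load("w1.npz"); p={k:z[k] for k in z}; d=z['d']
for n,u,v,h in(('stick',322,90,104),('jar',321,163,67),('nozzle',320,290,93)): print(n,px2w(p,u,v,z=h).round(1))
vv,uu=np.mgrid[0:480,0:640];W=px2w(p,uu,vv,d=d)
for n,z0,b in(('stick',104,(300,60,345,125)),('jar',67,(290,135,350,195)),('carton',87,(295,190,350,260)),('bottlenozz',93,(300,240,340,300)),('board',70,(260,40,380,85))):
    w=W[b[1]:b[3],b[0]:b[2]].reshape(-1,3); m=abs(w[:,2]-z0)<4; r=cv2.minAreaRect(w[m][:,:2].astype(np.float32)); print(n,m.sum(),w[m].mean(0).round(1),np.round(r[0],1),np.round(r[1],1),round(r[2],1))
E
```

```text
stick [ 643.  -280.9  104. ]
jar [ 579.7 -238.7   67. ]
nozzle [ 451.8 -153.4   93. ]
stick 816 [ 637.8 -277.6  103.4] [ 637.8 -277.6] [31.3 32.1] 56.3
jar 1169 [ 575.7 -236.5   66.4] [ 575.3 -235.9] [46.  45.4] 57.0
carton 1299 [ 513.6 -195.2   86.4] [ 513.2 -195.1] [44.  43.5] 56.7
bottlenozz 110 [ 451.2 -154.2   91.9] [ 450.6 -154.1] [13.9 13.8] 29.3
board 1284 [ 674.6 -302.1   69.4] [ 674.9 -302.1] [99.9 14.2] 56.6
```

Call:
play_rows:
  slide:
    - [35,6,40]
    - [70,12,80]
    - [105,17,120]
    - [111,17,120]
    - [111,17,120]
  turn: [0.012,0.012,0.012,0.012,0.012]
  fingers: [1,1,1,1,1]

```text
clock: 2.08
eef_pos: [637.9, -275.3, 210.6]
tool_rot: [-3.132, 0.0, -0.58]
force: [-0.3, 0.1, 0.6]
width: 85.1
```

```bash
python3 go.py 637.8 -277 45 -0.583
```

```text
clock 2.08 tcp [ 637.9 -275.3  210.6] rot [-3.132  0.    -0.58 ] q [ 0.29  0.72  0.15  1.4  -0.12  1.03 -1.68]
slide [  0.9   3.1 165.6] len 165.6
turn 0.003
```

Call:
play_rows:
  slide:
    - [1,3,40]
    - [1,3,85]
    - [1,3,130]
    - [1,3,166]
    - [1,3,166]
  turn: [0,0,0,0,0]
  fingers: [1,1,1,1,1]

```text
clock: 2.7
eef_pos: [636.4, -275.5, 43.9]
tool_rot: [-3.132, 0.004, -0.58]
force: [-0.4, 0.3, -0.8]
width: 85.5
```

```bash
python3 go.py 637.8 -277 45 -0.583; python3 - <<'E'
from h import *
im,d=vision.get_image("wrist");cv2.imwrite("pics/w2.png",im)
E
```

```text
clock 2.7 tcp [ 636.4 -275.5   43.9] rot [-3.132  0.004 -0.58 ] q [ 0.31  0.91  0.11  1.51 -0.15  0.73 -1.66]
slide [ 2.   0.5 -1.1] len 2.3
turn 0.003
```

View pics/w2.png

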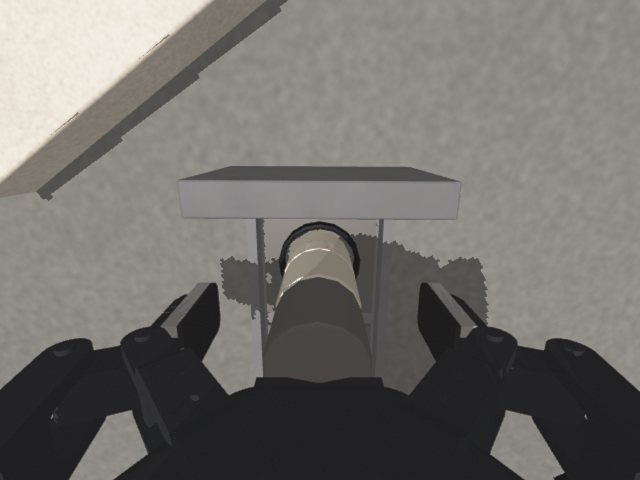

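The stick stands at columns 265–370, centred between the pads at columns 215 and 425. I'll close on it.

Call:
play_rows:
  slide:
    - [2,0,-1]
    - [2,0,-1]
    - [2,0,-1]
    - [2,0,-1]
    - [2,0,-1]
  turn: [0,0,0,0,0]
  fingers: [0.6,0.2,0,0,0]

```text
clock: 3.38
eef_pos: [640.7, -278.2, 48.8]
tool_rot: [-3.131, -0.003, -0.58]
force: [-0.5, 0.2, 5.8]
width: 32.1
```

Call:
play_rows:
  slide:
    - [0,0,0]
    - [0,0,-5]
    - [0,0,-15]
    - [0,0,-35]
    - [0,0,-60]
  turn: [0,0,0,0,0]
  fingers: [0,0,0,0,0]

```text
clock: 4.0
eef_pos: [640.2, -278.7, 110.2]
tool_rot: [-3.131, -0.003, -0.58]
force: [0.4, 0.2, -0.6]
width: 32.4
```

```bash
python3 - <<'E'
import numpy as np
y=0.8485
for x in(-112.5,-37.5,37.5,112.5): print(x,557+x*np.cos(y),196+x*np.sin(y))
E
python3 go.py 500 100 200 0.8485
```

```text
-112.5 482.6252010962153 111.59242161972905
-37.5 532.208400365405 167.86414053990967
37.5 581.791599634595 224.13585946009033
112.5 631.3747989037847 280.40757838027093
clock 4.0 tcp [ 640.2 -278.7  110.2] rot [-3.131e+00 -3.000e-03 -5.800e-01] q [ 0.31  0.83  0.13  1.48 -0.14  0.84 -1.66]
slide [-324.6 -240.9  -88.2] len 413.7
turn -1.428
```

Call:
play_rows:
  slide:
    - [0,0,-45]
    - [-10,-8,-85]
    - [-50,-37,-90]
    - [-90,-67,-90]
    - [-130,-96,-90]
  turn: [0,0,-0.15,-0.3,-0.45]
  fingers: [0,0,0,0,0]

```text
clock: 4.62
eef_pos: [583.2, -126.5, 202.7]
tool_rot: [-3.134, -0.009, -0.125]
force: [-0.2, 1.3, 0.0]
width: 32.4
```

```bash
python3 go.py 490 80 200 0.8485
```

```text
clock 4.62 tcp [ 583.2 -126.5  202.7] rot [-3.134 -0.009 -0.125] q [ 0.15  0.58  0.03  1.71 -0.03  0.84 -1.5 ]
slide [-118.3 -193.2    3.1] len 226.6
turn -0.974
```

Call:
play_rows:
  slide:
    - [-24,-39,2]
    - [-48,-78,2]
    - [-72,-116,2]
    - [-96,-155,2]
    - [-118,-193,2]
  turn: [-0.18,-0.36,-0.54,-0.72,-0.9]
  fingers: [0,0,0,0,0]

```text
clock: 5.25
eef_pos: [490.1, 80.8, 202.7]
tool_rot: [3.137, -0.014, 0.781]
force: [0.4, 0.5, -0.0]
width: 32.6
```

```bash
python3 - <<'E'
from h import *
p=cam("wrist"); im,d=vision.get_image("wrist")
np.savez("w3.npz",d=d,**p); cv2.imwrite("pics/w3.png",im)
E
python3 go.py 482.6 111.6 150 0.8485
```

```text
clock 5.3 tcp [487.3  87.5 202.8] rot [-3.141 -0.015  0.794] q [-0.06  0.45 -0.24  1.98  0.15  0.71 -1.16]
slide [ 13.1 -20.2  53. ] len 58.2
turn -0.055
```

View pics/w3.png

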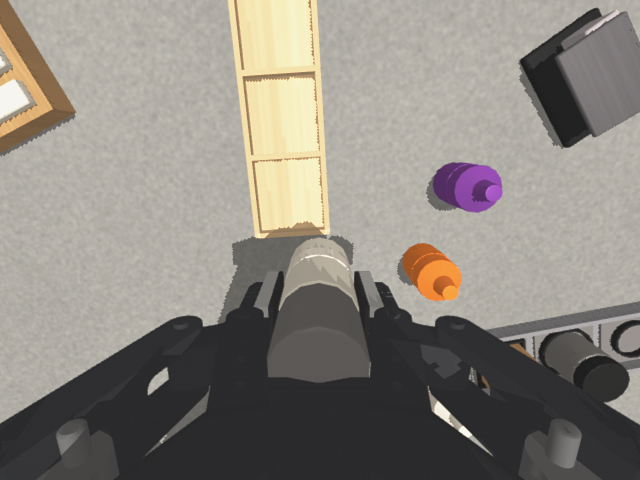

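```bash
python3 - <<'E'
import cv2
im=cv2.imread("pics/w3.png")[0:245,215:345]; cv2.imwrite("pics/w3c.png",cv2.resize(im,None,fx=2.4*1,fy=2.4,interpolation=3))
from h import *
z=np.load("w3.npz");p={k:z[k] for k in z};d=z['d'];vv,uu=np.mgrid[0:480,0:640];W=px2w(p,uu,vv,d=d)[0:245,215:345].reshape(-1,3)
m=(W[:,2]>16)&(W[:,2]<24);w=W[m][:,:2];print(m.sum(),W[m].mean(0))
o=np.array([557,196]);
for yaw in(.83,.84,.8485,.86):
    u=np.array([np.cos(yaw),np.sin(yaw)]);x=(w-o)@u;y=(w-o)@[-u[1],u[0]]
    print(yaw,'xmin',np.percentile(x,[0,1,3]).round(1),'y',np.percentile(y,[0,1,3,97,99,100]).round(1))
    for c in(-75,0):
        s=(abs(x-c)<10)&(abs(y)<28);print(c,s.sum(),x[s].mean().round(1))
    # side-wall slope
    for sg in(-1,1):
        s=(y*sg>30);print(sg,np.polyfit(x[s],y[s],1).round(4))
E
```

```text
3931 [525.0604932  162.33114997  19.30434153]
0.83 xmin [-153.  -152.  -150.9] y [-39.8 -39.  -38.2  37.4  38.1  39.1]
-75 314 -72.5
0 425 2.1
-1 [ 1.11000e-02 -3.52386e+01]
1 [1.38000e-02 3.52507e+01]
0.84 xmin [-152.8 -152.  -150.9] y [-38.4 -37.9 -37.5  37.5  37.9  38.5]
-75 315 -72.5
0 424 2.1
-1 [ 2.70000e-03 -3.52427e+01]
1 [4.5000e-03 3.5247e+01]
0.8485 xmin [-152.9 -152.  -150.9] y [-38.  -37.6 -37.2  37.8  38.2  38.7]
-75 314 -72.6
0 423 2.1
-1 [-4.80000e-03 -3.52435e+01]
1 [-3.20000e-03  3.52427e+01]
0.86 xmin [-153.  -152.  -150.9] y [-38.6 -37.8 -37.1  38.6  39.5  40.5]
-75 314 -72.6
0 423 2.1
-1 [-1.56000e-02 -3.52497e+01]
1 [-1.31000e-02  3.52357e+01]
```

View pics/w3c.png

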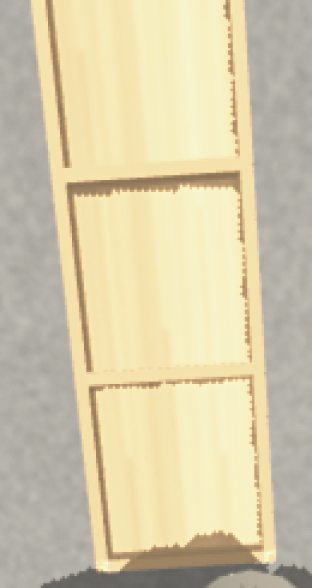

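```bash
python3 go.py 485.3 115.1 150 0.844
```

```text
clock 5.3 tcp [487.3  87.5 202.8] rot [-3.141 -0.015  0.794] q [-0.06  0.45 -0.24  1.98  0.15  0.71 -1.16]
slide [ 17.4 -20.8  53. ] len 59.6
turn -0.05
```

Call:
play_rows:
  slide:
    - [10,-12,20]
    - [17,-21,45]
    - [17,-21,53]
    - [17,-21,53]
    - [17,-21,53]
  turn: [-0.05,-0.05,-0.05,-0.05,-0.05]
  fingers: [0,0,0,0,0]

```text
clock: 5.92
eef_pos: [485.7, 114.2, 151.0]
tool_rot: [3.14, -0.016, 0.842]
force: [0.6, 0.1, -0.8]
width: 32.2
```

```bash
python3 go.py 485.3 115.1 47 0.844; python3 - <<'E'
from h import *
im,d=vision.get_image("wrist");cv2.imwrite("pics/w4.png",im)
E
```

```text
clock 5.92 tcp [485.7 114.2 151. ] rot [ 3.14  -0.016  0.842] q [-0.13  0.54 -0.22  2.02  0.19  0.59 -1.21]
slide [ -1.3  -1.1 104. ] len 104.0
turn -0.002
```

View pics/w4.png

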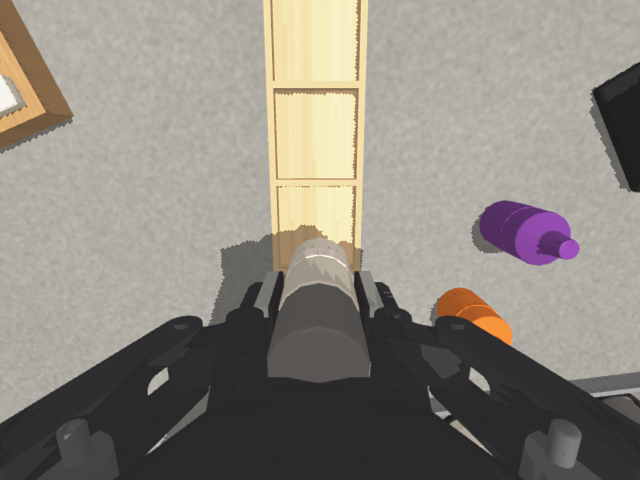

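The rack is straight below, with its walls at columns 270 and 362 and the stick centred at 318. I'll lower it.

Call:
play_rows:
  slide:
    - [-1,-1,40]
    - [-1,-1,75]
    - [-1,-1,92]
    - [-1,-1,100]
    - [-1,-1,100]
  turn: [0,0,0,0,0]
  fingers: [0,0,0,0,0]

```text
clock: 6.6
eef_pos: [485.8, 115.2, 51.1]
tool_rot: [3.139, -0.017, 0.842]
force: [-0.5, -0.8, -0.9]
width: 32.2
```

```bash
python3 go.py 485.3 115.1 46 0.844; python3 - <<'E'
from h import *
im,d=vision.get_image("wrist");cv2.imwrite("pics/w5.png",im)
E
```

```text
clock 6.6 tcp [485.8 115.2  51.1] rot [ 3.139 -0.017  0.842] q [-0.19  0.71 -0.14  2.08  0.26  0.35 -1.27]
slide [-0.5 -0.3  5.1] len 5.2
turn -0.002
```

View pics/w5.png

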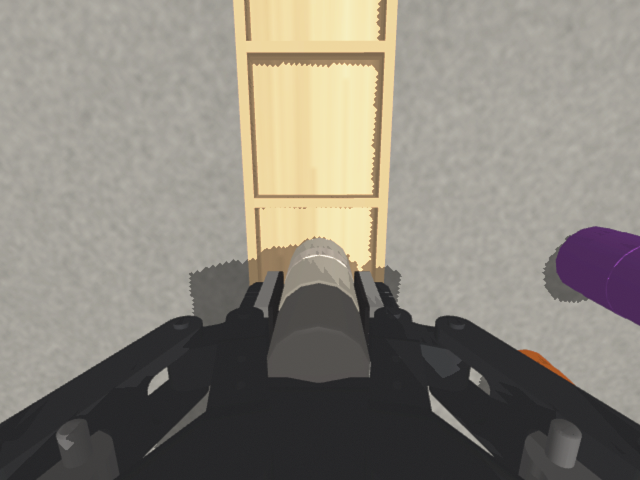

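Lower by 5 mm in small steps and watch the force.

Call:
play_rows:
  slide:
    - [0,0,2]
    - [0,0,4]
    - [0,0,5]
    - [0,0,5]
  turn: [0,0,0,0]
  fingers: [0,0,0,0]

```text
clock: 7.15
eef_pos: [486.1, 115.4, 46.5]
tool_rot: [3.139, -0.017, 0.842]
force: [-0.7, -0.5, -1.7]
width: 32.4
```

Call:
play_rows:
  slide:
    - [0,0,0.5]
    - [0,0,0.5]
    - [0,0,0.5]
    - [0,0,0.5]
    - [0,0,-20]
  turn: [0,0,0,0,0]
  fingers: [0.3,0.7,1,1,1]

```text
clock: 7.78
eef_pos: [484.7, 114.9, 65.7]
tool_rot: [3.141, -0.015, 0.842]
force: [0.0, -0.7, -0.6]
width: 85.4
```

Call:
play_rows:
  slide:
    - [0,0,-40]
    - [0,0,-80]
    - [0,0,-120]
    - [0,0,-150]
    - [0,0,-150]
  turn: [0,0,0,0,0]
  fingers: [1,1,1,1,1]

```text
clock: 8.4
eef_pos: [484.6, 113.8, 217.9]
tool_rot: [3.138, -0.019, 0.842]
force: [-0.1, 0.3, -0.1]
width: 85.4
```

```bash
python3 go.py 575.7 -236 190 -0.583; python3 - <<'E'
from h import *
im,d=vision.get_image("scene");cv2.imwrite("pics/s6.png",im)
E
```

```text
clock 8.4 tcp [484.6 113.8 217.9] rot [ 3.138 -0.019  0.842] q [-0.09  0.43 -0.27  1.96  0.16  0.75 -1.18]
slide [-200.8  300.8   25.3] len 362.5
turn 1.425
```

View pics/s6.png

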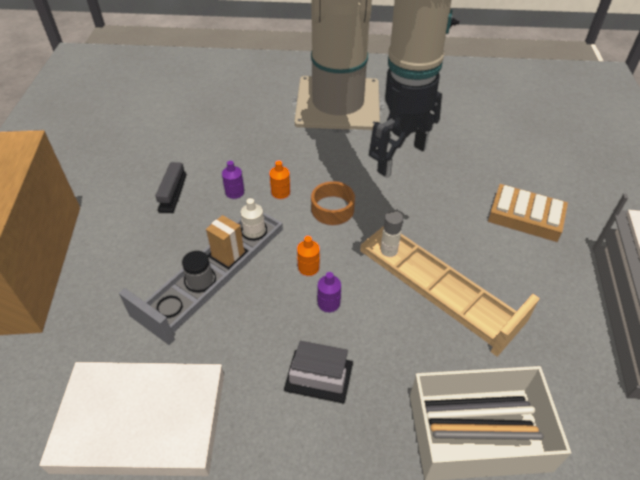

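The stick stands upright in the end compartment at (391,236). Now the jar.

Call:
play_rows:
  slide:
    - [-24,36,0]
    - [-52,78,0]
    - [-80,120,0]
    - [-108,162,0]
    - [-136,204,0]
  turn: [0.18,0.36,0.54,0.72,0.9]
  fingers: [1,1,1,1,1]

```text
clock: 9.07
eef_pos: [544.5, -125.4, 213.0]
tool_rot: [-3.13, -0.009, -0.064]
force: [0.6, 1.5, -0.6]
width: 85.2
```

```bash
python3 go.py 575.7 -236 190 -0.583
```

```text
clock 9.07 tcp [ 544.5 -125.4  213. ] rot [-3.13  -0.009 -0.064] q [ 0.19  0.52 -0.    1.8  -0.02  0.82 -1.44]
slide [ 38.  108.7  22.1] len 117.2
turn 0.519
```

Call:
play_rows:
  slide:
    - [13,37,8]
    - [25,72,15]
    - [38,109,22]
    - [38,109,22]
    - [38,109,22]
  turn: [0.18,0.36,0.519,0.519,0.519]
  fingers: [1,1,1,1,1]

```text
clock: 9.7
eef_pos: [574.8, -235.2, 188.5]
tool_rot: [-3.127, 0.001, -0.581]
force: [0.4, 0.6, 0.1]
width: 85.3
```

```bash
python3 go.py 575.7 -236 32 -0.583;  python3 - <<'E'
from h import *
p=cam("wrist");im,d=vision.get_image("wrist");cv2.imwrite("pics/w7.png",im)
vv,uu=np.mgrid[0:480,0:640];W=px2w(p,uu,vv,d=d).reshape(-1,3)
m=(abs(W[:,2]-66.5)<3)&(np.hypot(W[:,0]-575.7,W[:,1]+236)<30);print(m.sum(),W[m].mean(0),cv2.minAreaRect(W[m][:,:2].astype(np.float32)))
E
```

```text
clock 9.7 tcp [ 574.8 -235.2  188.5] rot [-3.127e+00  1.000e-03 -5.810e-01] q [ 0.27  0.64  0.14  1.65 -0.13  0.86 -1.69]
slide [  1.4   2.4 156.5] len 156.5
turn 0.002
2412 [ 576.1159579  -236.69021374   66.36961786] ((575.566162109375, -236.22625732421875), (45.975799560546875, 45.82273483276367), 60.22220993041992)
```

View pics/w7.png

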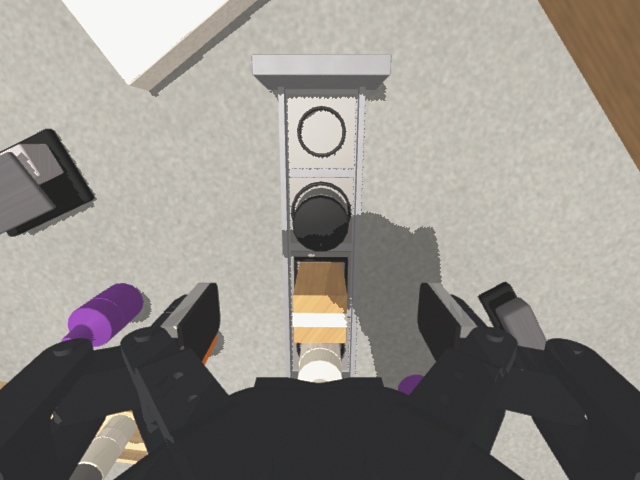

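The jar lid is at (321,222), centred between the fingers, and measures (576,-236.5) as before. Descending.

Call:
play_rows:
  slide:
    - [1,3,40]
    - [1,3,80]
    - [1,3,120]
    - [1,3,156]
    - [1,3,156]
  turn: [0,0,0,0,0]
  fingers: [1,1,1,1,1]

```text
clock: 10.38
eef_pos: [573.4, -233.2, 30.6]
tool_rot: [-3.127, 0.007, -0.578]
force: [0.5, 0.0, -0.0]
width: 85.4
```

```bash
python3 go.py 575.9 -236.3 31 -0.583
```

```text
clock 10.38 tcp [ 573.4 -233.2   30.6] rot [-3.127  0.007 -0.578] q [ 0.29  0.85  0.09  1.74 -0.16  0.56 -1.66]
slide [ 3.8  1.2 -0.5] len 4.0
turn 0.005
```

Call:
play_rows:
  slide:
    - [3,1,0]
    - [3,1,0]
    - [3,1,0]
    - [3,1,0]
    - [3,1,0]
  turn: [0,0,0,0,0]
  fingers: [0.8,0.4,0,0,0]

```text
clock: 11.0
eef_pos: [576.7, -236.0, 32.7]
tool_rot: [-3.126, 0.004, -0.578]
force: [-0.1, 0.7, 6.8]
width: 46.0
```

Call:
play_rows:
  slide:
    - [0,0,0]
    - [0,0,-5]
    - [0,0,-15]
    - [0,0,-35]
    - [0,0,-60]
  turn: [0,0,0,0,0]
  fingers: [0,0,0,0,0]

```text
clock: 11.62
eef_pos: [576.3, -236.9, 94.1]
tool_rot: [-3.126, 0.004, -0.578]
force: [-0.3, 0.5, -0.8]
width: 46.2
```

```bash
python3 go.py 520 120 200 0.844; python3 - <<'E'
from h import *
im,d=vision.get_image("wrist");cv2.imwrite("pics/w8.png",im)
E
```

```text
clock 11.62 tcp [ 576.3 -236.9   94.1] rot [-3.126  0.004 -0.578] q [ 0.29  0.76  0.11  1.71 -0.15  0.68 -1.66]
slide [-242.6 -269.6 -100.9] len 376.5
turn -1.422
```

View pics/w8.png

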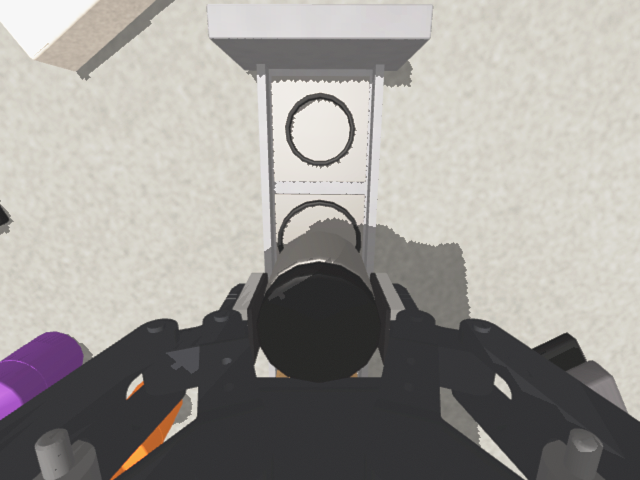

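The jar is held at (318,320), clear of its collar.

Call:
play_rows:
  slide:
    - [0,0,-45]
    - [-10,-11,-90]
    - [-40,-45,-105]
    - [-75,-84,-105]
    - [-110,-122,-105]
  turn: [0,0,-0.15,-0.33,-0.5]
  fingers: [0,0,0,0,0]

```text
clock: 12.3
eef_pos: [551.9, -75.6, 205.9]
tool_rot: [-3.128, -0.012, -0.073]
force: [0.9, 0.9, -1.4]
width: 46.1
```

```bash
python3 go.py 533.1 169 200 0.844
```

```text
clock 12.3 tcp [551.9 -75.6 205.9] rot [-3.128 -0.012 -0.073] q [ 0.09  0.52  0.01  1.82 -0.02  0.79 -1.53]
slide [ -36.7 -242.5    8.6] len 245.4
turn -0.917
```

Call:
play_rows:
  slide:
    - [-7,-48,4]
    - [-14,-97,6]
    - [-22,-145,8]
    - [-29,-194,8]
    - [-37,-242,8]
  turn: [-0.185,-0.37,-0.55,-0.73,-0.917]
  fingers: [0,0,0,0,0]

```text
clock: 12.92
eef_pos: [532.8, 169.8, 201.6]
tool_rot: [3.139, -0.019, 0.85]
force: [0.4, -0.1, -1.2]
width: 46.4
```

```bash
python3 go.py 533.1 169 120 0.844
```

```text
clock 12.93 tcp [532.8 169.8 201.6] rot [ 3.139 -0.019  0.85 ] q [-0.19  0.53 -0.25  1.82  0.17  0.79 -1.24]
slide [-2.   0.5 81.6] len 81.6
turn 0.006
```

Call:
play_rows:
  slide:
    - [-2,0,15]
    - [-2,0,40]
    - [-2,0,70]
    - [-2,0,82]
    - [-2,0,82]
  turn: [0,0,0,0,0]
  fingers: [0,0,0,0,0]

```text
clock: 13.55
eef_pos: [532.5, 168.6, 119.3]
tool_rot: [3.139, -0.017, 0.848]
force: [0.0, 1.5, -1.1]
width: 46.2
```

```bash
python3 go.py 533.1 169 31 0.844; python3 - <<'E'
from h import *
im,d=vision.get_image("wrist");cv2.imwrite("pics/w9.png",im)
E
```

```text
clock 13.55 tcp [532.5 168.6 119.3] rot [ 3.139 -0.017  0.848] q [-0.22  0.65 -0.21  1.89  0.21  0.61 -1.28]
slide [-0.8 -0.1 88.3] len 88.3
turn 0.004
```

View pics/w9.png

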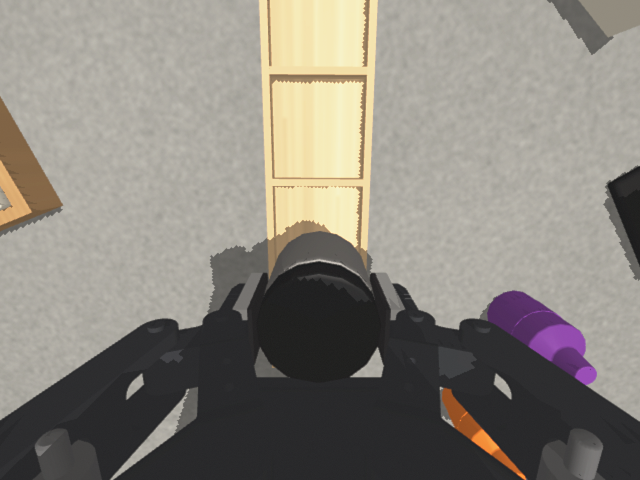

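Call:
play_rows:
  slide:
    - [0,0,35]
    - [0,0,65]
    - [0,0,80]
    - [0,0,86]
    - [0,0,88]
  turn: [0,0,0,0,0]
  fingers: [0,0,0,0,0]

```text
clock: 14.22
eef_pos: [535.1, 170.3, 32.7]
tool_rot: [3.138, -0.02, 0.849]
force: [0.2, -1.3, -1.7]
width: 46.3
```

```bash
python3 go.py 533.1 169 30 0.844; python3 - <<'E'
from h import *
im,d=vision.get_image("wrist");cv2.imwrite("pics/w10.png",im)
E
```

```text
clock 14.22 tcp [535.1 170.3  32.7] rot [ 3.138 -0.02   0.849] q [-0.25  0.79 -0.16  1.93  0.26  0.42 -1.32]
slide [-2.4 -0.7  2.6] len 3.6
turn 0.005
```

View pics/w10.png

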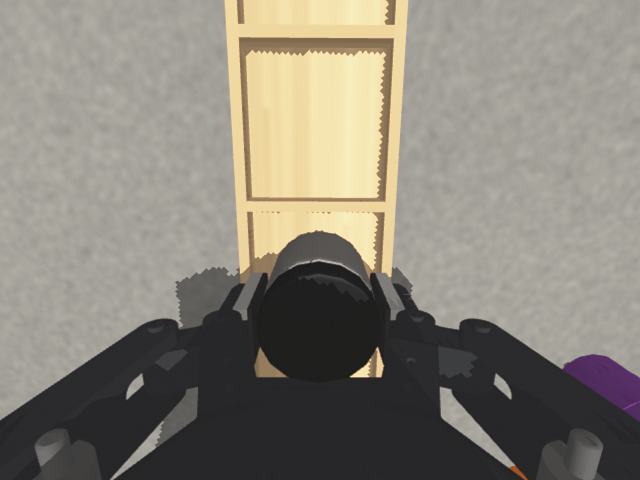

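Call:
play_rows:
  slide:
    - [-2,-1,1]
    - [-2,-1,2]
    - [-2,-1,3]
    - [-2,-1,3]
  turn: [0,0,0,0]
  fingers: [0,0,0,0]

```text
clock: 14.78
eef_pos: [533.4, 169.7, 30.1]
tool_rot: [3.137, -0.021, 0.849]
force: [-1.5, 0.2, 3.6]
width: 46.4
```

The upward force (3.6 N) shows contact with the floor, so I'll release.

Call:
play_rows:
  slide:
    - [0,0,0]
    - [0,0,0]
    - [0,0,0]
    - [0,0,0]
    - [0,0,-20]
  turn: [0,0,0,0,0]
  fingers: [0.6,0.8,1,1,1]

```text
clock: 15.4
eef_pos: [531.9, 169.0, 49.1]
tool_rot: [3.139, -0.018, 0.849]
force: [0.4, 0.9, 1.2]
width: 85.1
```

Call:
play_rows:
  slide:
    - [0,0,-40]
    - [0,0,-80]
    - [0,0,-120]
    - [0,0,-160]
    - [0,0,-160]
  turn: [0,0,0,0,0]
  fingers: [1,1,1,1,1]

```text
clock: 16.02
eef_pos: [531.6, 167.9, 212.2]
tool_rot: [3.135, -0.024, 0.849]
force: [0.5, 0.2, -0.5]
width: 85.2
```

```bash
python3 go.py 513.5 -195 200 -0.583; python3 - <<'E'
from h import *
im,d=vision.get_image("wrist");cv2.imwrite("pics/w11.png",im)
E
```

```text
clock 16.02 tcp [531.6 167.9 212.2] rot [ 3.135 -0.024  0.849] q [-0.18  0.52 -0.26  1.82  0.17  0.8  -1.24]
slide [-284.5  226.3    6.8] len 363.5
turn 1.432
```

View pics/w11.png

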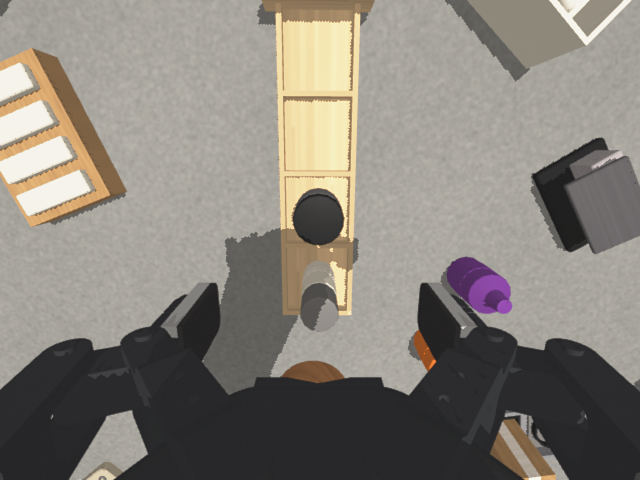

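The jar (319,216) and the stick (319,290) both stand upright in their compartments. The carton is next.

Call:
play_rows:
  slide:
    - [-35,28,0]
    - [-72,57,0]
    - [-109,87,0]
    - [-146,116,0]
    - [-184,146,0]
  turn: [0.18,0.36,0.54,0.72,0.9]
  fingers: [1,1,1,1,1]

```text
clock: 16.7
eef_pos: [517.0, -68.6, 205.6]
tool_rot: [-3.128, -0.013, -0.057]
force: [-0.1, 0.1, 0.2]
width: 85.0
```

```bash
python3 go.py 513.5 -195 200 -0.583
```

```text
clock 16.7 tcp [517.  -68.6 205.6] rot [-3.128 -0.013 -0.057] q [ 0.09  0.47 -0.01  1.91 -0.01  0.74 -1.53]
slide [  3.7 126.4   4. ] len 126.5
turn 0.526
```

Call:
play_rows:
  slide:
    - [1,42,4]
    - [2,84,4]
    - [4,126,4]
    - [4,126,4]
    - [4,126,4]
  turn: [0.18,0.36,0.526,0.526,0.526]
  fingers: [1,1,1,1,1]

```text
clock: 17.32
eef_pos: [513.1, -193.5, 198.7]
tool_rot: [-3.124, -0.002, -0.582]
force: [0.0, 1.9, 0.0]
width: 85.0
```

```bash
python3 go.py 513.5 -195 39 -0.583;  python3 - <<'E'
from h import *
p=cam("wrist");im,d=vision.get_image("wrist");cv2.imwrite("pics/w12.png",im)
vv,uu=np.mgrid[0:480,0:640];W=px2w(p,uu,vv,d=d).reshape(-1,3)
for z,c in((86.5,(513.5,-195)),(92.,(451,-153.5))):
  m=(abs(W[:,2]-z)<3)&(np.hypot(W[:,0]-c[0],W[:,1]-c[1])<35);
  if m.sum():print(m.sum(),W[m].mean(0),cv2.minAreaRect(W[m][:,:2].astype(np.float32)))
E
```

```text
clock 17.32 tcp [ 513.1 -193.5  198.7] rot [-3.124e+00 -2.000e-03 -5.820e-01] q [ 0.23  0.52  0.14  1.85 -0.12  0.77 -1.72]
slide [  0.8   3.9 159.7] len 159.7
turn 0.001
2980 [ 513.56897465 -195.2924102    86.47734376] ((512.9027709960938, -194.72549438476562), (43.93606185913086, 44.61338806152344), 57.046905517578125)
230 [ 451.35310133 -153.98003816   92.02977727] ((450.6583251953125, -153.56472778320312), (13.400337219238281, 14.46995735168457), 57.29206848144531)
```

View pics/w12.png

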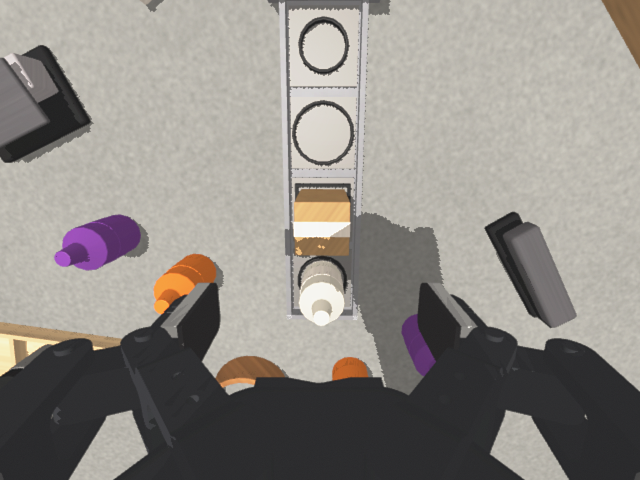

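The carton top at (322,228) is centred and square, and measures 44 x 44 mm as it should. Descending.

Call:
play_rows:
  slide:
    - [2,4,40]
    - [2,4,80]
    - [2,4,120]
    - [2,4,158]
    - [2,4,158]
  turn: [0,0,0,0,0]
  fingers: [1,1,1,1,1]

```text
clock: 18.0
eef_pos: [512.8, -192.5, 38.6]
tool_rot: [-3.124, 0.004, -0.578]
force: [-0.2, 0.3, 0.3]
width: 85.4
```

```bash
python3 go.py 513.5 -195 40 -0.583
```

```text
clock 18.0 tcp [ 512.8 -192.5   38.6] rot [-3.124  0.004 -0.578] q [ 0.27  0.77  0.08  1.95 -0.17  0.43 -1.67]
slide [ 2.   1.6 -1.5] len 3.0
turn 0.005
```

Call:
play_rows:
  slide:
    - [2,2,0]
    - [2,2,0]
    - [2,2,0]
    - [2,2,0]
    - [2,2,0]
  turn: [0.005,0.005,0.005,0.005,0.005]
  fingers: [0.8,0.4,0,0,0]

```text
clock: 18.62
eef_pos: [514.4, -195.5, 40.1]
tool_rot: [-3.123, 0.002, -0.583]
force: [-0.8, 0.0, 7.8]
width: 43.4
```

Call:
play_rows:
  slide:
    - [0,0,0]
    - [0,0,-5]
    - [0,0,-15]
    - [0,0,-35]
    - [0,0,-60]
  turn: [0,0,0,0,0]
  fingers: [0,0,0,0,0]

```text
clock: 19.25
eef_pos: [513.5, -196.5, 100.8]
tool_rot: [-3.123, 0.003, -0.583]
force: [0.6, 0.3, -1.5]
width: 43.3
```

```bash
python3 go.py 582.9 225 200 0.844; python3 - <<'E'
from h import *
im,d=vision.get_image("wrist");cv2.imwrite("pics/w13.png",im)
E
```

```text
clock 19.25 tcp [ 513.5 -196.5  100.8] rot [-3.123e+00  3.000e-03 -5.830e-01] q [ 0.26  0.67  0.1   1.92 -0.16  0.56 -1.68]
slide [-174.3 -391.8  -91.5] len 438.5
turn -1.427
```

View pics/w13.png

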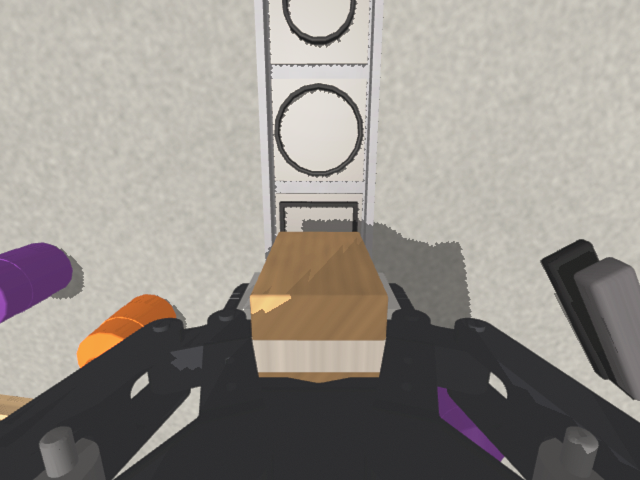

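The carton is held square and is out of its collar.

Call:
play_rows:
  slide:
    - [0,0,-45]
    - [-8,-20,-90]
    - [-28,-62,-95]
    - [-52,-117,-95]
    - [-76,-172,-95]
  turn: [0,-0.1,-0.28,-0.46,-0.64]
  fingers: [0,0,0,0,0]

```text
clock: 19.92
eef_pos: [545.6, -12.0, 202.7]
tool_rot: [-3.128, -0.015, 0.062]
force: [1.5, 0.1, -2.0]
width: 43.4
```

```bash
python3 go.py 582.9 225 195 0.844
```

```text
clock 19.93 tcp [545.6 -12.  202.7] rot [-3.128 -0.015  0.062] q [ 0.01  0.51 -0.04  1.85  0.01  0.76 -1.54]
slide [  51.8 -234.1   11.7] len 240.0
turn -0.782
```

Call:
play_rows:
  slide:
    - [12,-52,4]
    - [23,-104,6]
    - [34,-156,8]
    - [44,-200,8]
    - [52,-234,8]
  turn: [-0.17,-0.34,-0.51,-0.68,-0.782]
  fingers: [0,0,0,0,0]

```text
clock: 20.55
eef_pos: [582.8, 227.2, 198.7]
tool_rot: [3.141, -0.021, 0.849]
force: [1.2, 0.0, -1.9]
width: 43.5
```

```bash
python3 go.py 582.9 225 120 0.844
```

```text
clock 20.55 tcp [582.8 227.2 198.7] rot [ 3.141 -0.021  0.849] q [-0.26  0.63 -0.24  1.64  0.18  0.88 -1.29]
slide [-3.2  1.5 78.7] len 78.8
turn 0.005
```

Call:
play_rows:
  slide:
    - [-2,1,15]
    - [-2,1,40]
    - [-2,1,70]
    - [-2,1,82]
    - [-2,1,82]
  turn: [0.005,0.005,0.005,0.005,0.005]
  fingers: [0,0,0,0,0]

```text
clock: 21.18
eef_pos: [582.8, 225.3, 115.9]
tool_rot: [-3.141, -0.019, 0.843]
force: [-0.2, -0.2, -1.1]
width: 43.6
```

```bash
python3 go.py 582.9 225 38 0.844; python3 - <<'E'
from h import *
im,d=vision.get_image("wrist");cv2.imwrite("pics/w14.png",im)
E
```

```text
clock 21.18 tcp [582.8 225.3 115.9] rot [-3.141 -0.019  0.843] q [-0.28  0.73 -0.22  1.71  0.21  0.71 -1.32]
slide [-1.6  0.2 77.9] len 77.9
turn -0.001
```

View pics/w14.png

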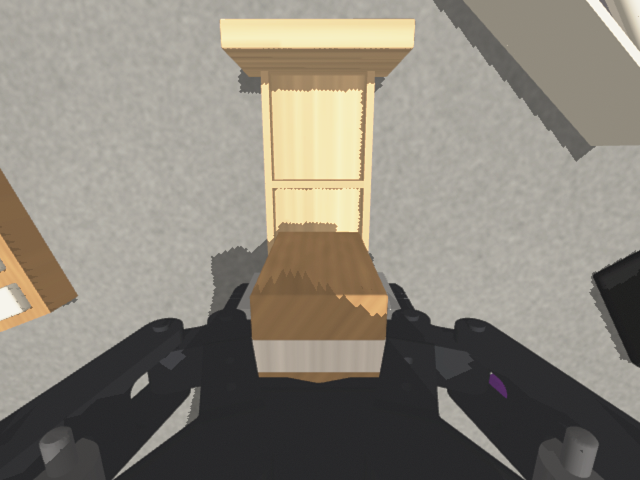

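The carton is aligned over its compartment, the second from the tall board, with the divider at row 184. Lowering.

Call:
play_rows:
  slide:
    - [-1,0,30]
    - [-1,0,55]
    - [-1,0,70]
    - [-1,0,75]
    - [-1,0,77]
  turn: [0,0,0,0,0]
  fingers: [0,0,0,0,0]

```text
clock: 21.85
eef_pos: [584.6, 226.5, 40.6]
tool_rot: [3.14, -0.022, 0.844]
force: [0.3, -0.5, -1.7]
width: 43.5
```

```bash
python3 go.py 582.9 225 37 0.844
```

```text
clock 21.85 tcp [584.6 226.5  40.6] rot [ 3.14  -0.022  0.844] q [-0.3   0.84 -0.18  1.74  0.24  0.57 -1.35]
slide [-2.4 -0.3  3.5] len 4.3
turn -0.0
```

Call:
play_rows:
  slide:
    - [-2,0,1]
    - [-2,0,2]
    - [-2,0,3.5]
    - [-2,0,4]
  turn: [0,0,0,0]
  fingers: [0,0,0,0]

```text
clock: 22.35
eef_pos: [583.7, 225.3, 37.3]
tool_rot: [3.14, -0.023, 0.843]
force: [-1.0, -1.0, 7.1]
width: 43.7
```

The force shows floor contact (7 N), so I'll release.

Call:
play_rows:
  slide:
    - [0,0,0]
    - [0,0,0]
    - [0,0,0]
    - [0,0,0]
    - [0,0,-20]
  turn: [0,0,0,0,0]
  fingers: [0.6,0.8,1,1,1]

```text
clock: 22.98
eef_pos: [582.1, 224.4, 56.5]
tool_rot: [3.141, -0.019, 0.844]
force: [-0.1, 0.8, 0.3]
width: 85.5
```

Call:
play_rows:
  slide:
    - [0,0,-40]
    - [0,0,-80]
    - [0,0,-120]
    - [0,0,-155]
    - [0,0,-155]
  turn: [0,0,0,0,0]
  fingers: [1,1,1,1,1]

```text
clock: 23.6
eef_pos: [582.1, 223.1, 216.2]
tool_rot: [3.138, -0.027, 0.844]
force: [0.5, 0.7, 0.1]
width: 85.4
```

```bash
python3 go.py 451.2 -153.8 200 -0.583; python3 - <<'E'
from h import *
im,d=vision.get_image("wrist");cv2.imwrite("pics/w15.png",im)
E
```

```text
clock 23.6 tcp [582.1 223.1 216.2] rot [ 3.138 -0.027  0.844] q [-0.25  0.6  -0.25  1.63  0.17  0.9  -1.29]
slide [-368.9  152.8    6.9] len 399.3
turn 1.427
```

View pics/w15.png

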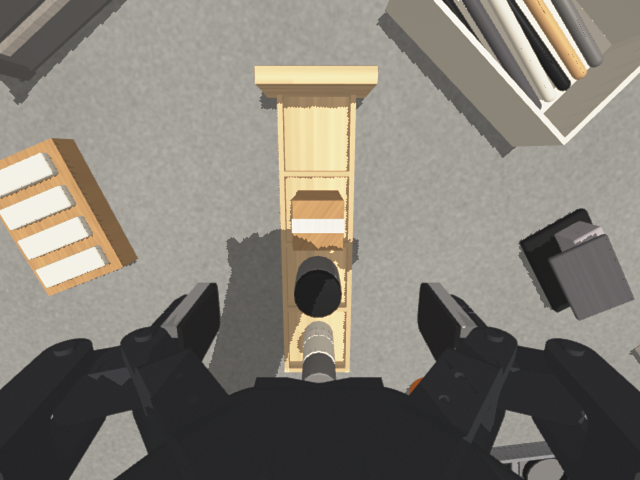

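The carton (318,220), jar and stick all stand in their compartments. The glue bottle is last.

Call:
play_rows:
  slide:
    - [-50,21,0]
    - [-100,41,0]
    - [-150,62,0]
    - [-200,83,0]
    - [-250,103,0]
  turn: [0.18,0.36,0.54,0.72,0.9]
  fingers: [1,1,1,1,1]

```text
clock: 24.28
eef_pos: [490.2, -34.3, 208.0]
tool_rot: [-3.125, -0.014, -0.062]
force: [0.3, 0.2, 0.1]
width: 85.3
```

```bash
python3 go.py 451.2 -153.8 200 -0.583
```

```text
clock 24.27 tcp [490.2 -34.3 208. ] rot [-3.125 -0.014 -0.062] q [ 0.03  0.43 -0.01  1.99 -0.02  0.71 -1.6 ]
slide [-31.6 121.8   5.5] len 126.0
turn 0.521
```

Call:
play_rows:
  slide:
    - [-10,41,4]
    - [-21,81,5]
    - [-32,122,5]
    - [-32,122,5]
    - [-32,122,5]
  turn: [0.18,0.36,0.521,0.521,0.521]
  fingers: [1,1,1,1,1]

```text
clock: 24.9
eef_pos: [450.5, -153.1, 200.1]
tool_rot: [-3.12, -0.003, -0.582]
force: [-0.1, -0.5, 0.3]
width: 85.6
```

```bash
python3 go.py 451.2 -153.8 31 -0.583;  python3 - <<'E'
from h import *
p=cam("wrist");im,d=vision.get_image("wrist");cv2.imwrite("pics/w16.png",im)
vv,uu=np.mgrid[0:480,0:640];W=px2w(p,uu,vv,d=d).reshape(-1,3)
for z,c in((92.,(451,-153.5)),):
  m=(abs(W[:,2]-z)<3)&(np.hypot(W[:,0]-c[0],W[:,1]-c[1])<35);
  if m.sum():print(m.sum(),W[m].mean(0),cv2.minAreaRect(W[m][:,:2].astype(np.float32)))
E
```

```text
clock 24.9 tcp [ 450.5 -153.1  200.1] rot [-3.12e+00 -3.00e-03 -5.82e-01] q [ 0.19  0.43  0.13  2.03 -0.12  0.68 -1.75]
slide [  0.4   3.9 169.1] len 169.1
turn 0.001
270 [ 450.93053912 -153.84295187   92.1656258 ] ((450.7756042480469, -153.65121459960938), (13.88890552520752, 13.829448699951172), 25.404766082763672)
```

View pics/w16.png

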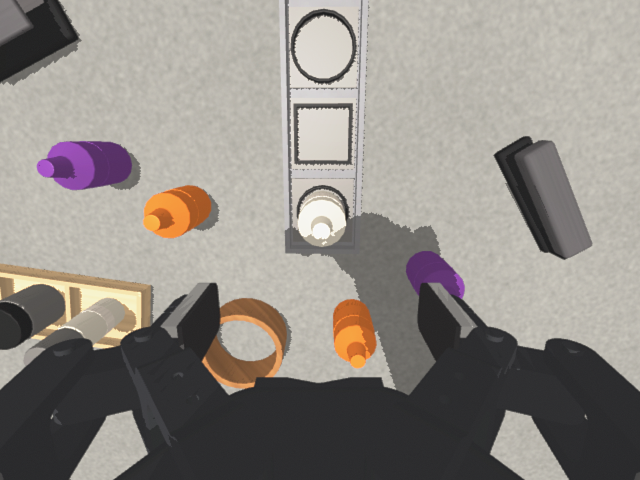

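```bash
python3 - <<'E'
from h import *
p=cam("top");c=np.array([451,-153.8]);y=-.583;R=np.array([[np.cos(y),np.sin(y)],[-np.sin(y),np.cos(y)]])
for n,u,v in(('purple',444,323),('orange',387,328),('orange2',343,212)):
    w=px2w(p,u,v,z=70.);print(n,w.round(0),(R@(w[:2]-c)).round(0))
w=px2w(p,321,302,z=20.);print('ring',w,R@(w[:2]-c))
E
```

```text
purple [ 335. -205.   70.] [ -69. -107.]
orange [ 328. -110.   70.] [-127.  -31.]
orange2 [526. -41.  70.] [  0. 136.]
ring [ 3.75017249e+02 -1.62660825e-01  2.00000000e+01] [-148.01362168   86.42787846]
```

The look-alikes are clear of the fingers; the nearest is 69 mm along and 107 mm to the side. The nozzle at (320,230) is centred. Descending.

Call:
play_rows:
  slide:
    - [1,4,40]
    - [1,4,85]
    - [1,4,130]
    - [1,4,167]
    - [1,4,167]
  turn: [0,0,0,0,0]
  fingers: [1,1,1,1,1]

```text
clock: 25.58
eef_pos: [450.4, -151.6, 31.0]
tool_rot: [-3.12, 0.003, -0.578]
force: [0.9, 0.1, 0.6]
width: 85.7
```

```bash
python3 go.py 451 -153.8 32 -0.583
```

```text
clock 25.57 tcp [ 450.4 -151.6   31. ] rot [-3.12e+00  3.00e-03 -5.78e-01] q [ 0.25  0.74  0.04  2.15 -0.19  0.26 -1.68]
slide [ 1.7  1.5 -1. ] len 2.5
turn 0.005
```

Call:
play_rows:
  slide:
    - [2,2,0]
    - [2,2,0]
    - [2,2,0]
    - [2,2,0]
    - [2,2,0]
  turn: [0,0,0,0,0]
  fingers: [0.8,0.4,0,0,0]

```text
clock: 26.2
eef_pos: [452.1, -154.7, 32.6]
tool_rot: [-3.119, -0.0, -0.578]
force: [-0.7, 0.2, 6.6]
width: 40.6
```

Call:
play_rows:
  slide:
    - [0,0,0]
    - [0,0,-5]
    - [0,0,-15]
    - [0,0,-35]
    - [0,0,-60]
  turn: [0,0,0,0,0]
  fingers: [0,0,0,0,0]

```text
clock: 26.82
eef_pos: [451.0, -155.7, 93.4]
tool_rot: [-3.119, 0.001, -0.578]
force: [0.7, 0.1, 0.1]
width: 40.8
```

```bash
python3 go.py 632.7 281.1 210 0.844; python3 - <<'E'
from h import *
im,d=vision.get_image("wrist");cv2.imwrite("pics/w17.png",im)
E
```

```text
clock 26.82 tcp [ 451.  -155.7   93.4] rot [-3.119e+00  1.000e-03 -5.780e-01] q [ 0.24  0.62  0.08  2.12 -0.17  0.41 -1.69]
slide [ -86.7 -467.6 -106. ] len 487.3
turn -1.422
```

View pics/w17.png

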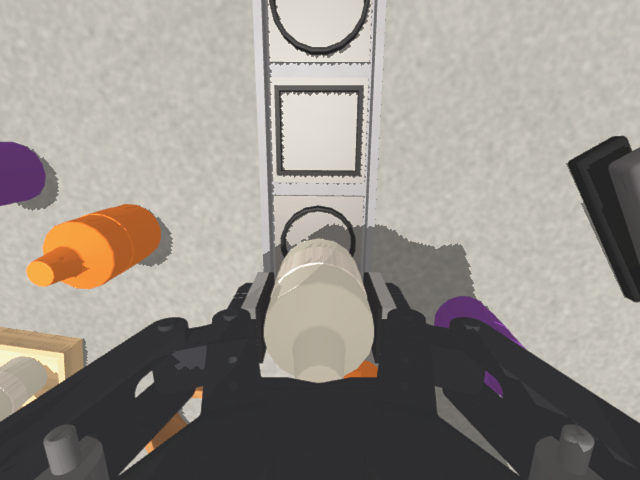

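The bottle is held by its body, out of its collar.

Call:
play_rows:
  slide:
    - [0,0,-50]
    - [0,-25,-100]
    - [-10,-75,-110]
    - [-22,-133,-110]
    - [-34,-191,-110]
  turn: [0,-0.1,-0.28,-0.46,-0.64]
  fingers: [0,0,0,0,0]

```text
clock: 27.5
eef_pos: [527.2, 21.5, 211.3]
tool_rot: [-3.125, -0.019, 0.067]
force: [0.7, -1.3, -1.2]
width: 40.6
```

```bash
python3 go.py 632.7 281.1 205 0.844
```

```text
clock 27.5 tcp [527.2  21.5 211.3] rot [-3.125 -0.019  0.067] q [-0.06  0.47 -0.04  1.9   0.    0.76 -1.6 ]
slide [ 122.4 -251.8   12.7] len 280.3
turn -0.777
```

Call:
play_rows:
  slide:
    - [25,-50,4]
    - [49,-100,6]
    - [74,-151,8]
    - [98,-201,8]
    - [122,-252,8]
  turn: [-0.17,-0.34,-0.51,-0.68,-0.777]
  fingers: [0,0,0,0,0]

```text
clock: 28.12
eef_pos: [632.5, 282.2, 209.8]
tool_rot: [3.14, -0.024, 0.847]
force: [-0.4, 0.4, -0.5]
width: 40.7
```

```bash
python3 go.py 632.7 281.1 120 0.844
```

```text
clock 28.12 tcp [632.5 282.2 209.8] rot [ 3.14  -0.024  0.847] q [-0.33  0.71 -0.24  1.43  0.18  1.   -1.32]
slide [-2.9  0.7 89.7] len 89.8
turn 0.003
```

Call:
play_rows:
  slide:
    - [-3,1,15]
    - [-3,1,40]
    - [-3,1,70]
    - [-3,1,90]
    - [-3,1,90]
  turn: [0.003,0.003,0.003,0.003,0.003]
  fingers: [0,0,0,0,0]

```text
clock: 28.75
eef_pos: [631.6, 279.6, 117.9]
tool_rot: [3.141, -0.02, 0.843]
force: [0.9, -0.5, -0.8]
width: 40.3
```

```bash
python3 go.py 632.7 281.1 30 0.844; python3 - <<'E'
from h import *
im,d=vision.get_image("wrist");cv2.imwrite("pics/w18.png",im)
E
```

```text
clock 28.75 tcp [631.6 279.6 117.9] rot [ 3.141 -0.02   0.843] q [-0.33  0.81 -0.22  1.51  0.2   0.83 -1.35]
slide [ 0.1 -0.2 87.9] len 87.9
turn -0.001
```

View pics/w18.png

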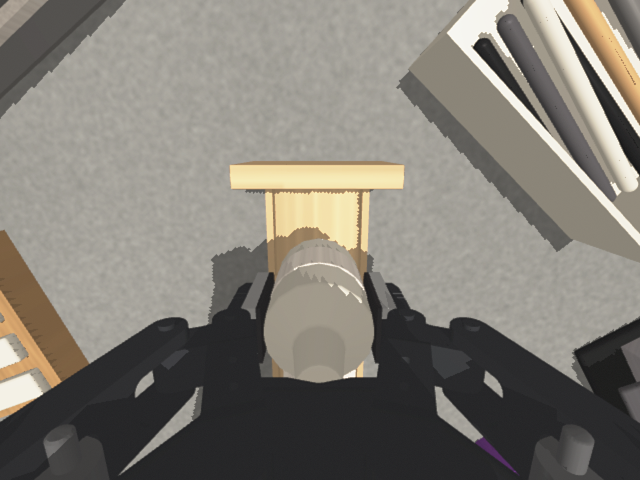

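The tall board is at row 175 and the bottle is centred over the compartment next to it. Lowering.

Call:
play_rows:
  slide:
    - [-1,0,30]
    - [-1,0,60]
    - [-1,0,78]
    - [-1,0,84]
    - [-1,0,87]
  turn: [0,0,0,0,0]
  fingers: [0,0,0,0,0]

```text
clock: 29.42
eef_pos: [634.2, 281.3, 33.2]
tool_rot: [3.139, -0.025, 0.843]
force: [-0.3, -0.7, -1.9]
width: 40.7
```

```bash
python3 go.py 632.7 281.1 29.6 0.844
```

```text
clock 29.43 tcp [634.2 281.3  33.2] rot [ 3.139 -0.025  0.843] q [-0.35  0.92 -0.19  1.54  0.23  0.68 -1.37]
slide [-1.3 -0.9  3.6] len 3.9
turn -0.001
```

Call:
play_rows:
  slide:
    - [-1,-1,1]
    - [-1,-1,2]
    - [-1,-1,3.5]
    - [-1,-1,4]
  turn: [0,0,0,0]
  fingers: [0,0,0,0]

```text
clock: 29.92
eef_pos: [633.2, 281.6, 29.8]
tool_rot: [3.139, -0.025, 0.843]
force: [-0.6, -0.2, 2.9]
width: 40.9
```

Call:
play_rows:
  slide:
    - [0,0,0]
    - [0,0,0]
    - [0,0,0]
    - [0,0,0]
    - [0,0,-20]
  turn: [0,0,0,0,0]
  fingers: [0.6,0.8,1,1,1]

```text
clock: 30.55
eef_pos: [631.4, 280.5, 48.7]
tool_rot: [3.14, -0.022, 0.843]
force: [-0.2, -0.4, -0.4]
width: 85.7
```

Call:
play_rows:
  slide:
    - [0,0,-40]
    - [0,0,-80]
    - [0,0,-120]
    - [0,0,-160]
    - [0,0,-160]
  turn: [0,0,0,0,0]
  fingers: [1,1,1,1,1]

```text
clock: 31.18
eef_pos: [631.3, 279.4, 214.6]
tool_rot: [3.137, -0.031, 0.843]
force: [0.0, -0.3, 0.4]
width: 85.2
```

Call:
play_rows:
  slide:
    - [-50,0,-10]
    - [-100,0,-20]
    - [-150,0,-30]
    - [-150,0,-30]
    - [-150,0,-30]
  turn: [0,0,0,0,0]
  fingers: [1,1,1,1,1]

```text
clock: 31.8
eef_pos: [531.3, 167.2, 240.5]
tool_rot: [3.136, -0.032, 0.843]
force: [0.2, 0.3, -0.5]
width: 85.4
```

```bash
python3 - <<'E'
from h import *
p=cam("wrist");im,d=vision.get_image("wrist");cv2.imwrite("pics/w19.png",im)
vv,uu=np.mgrid[0:480,0:640];W=px2w(p,uu,vv,d=d).reshape(-1,3)
o=np.array([558,197]);y=.844;R=np.array([[np.cos(y),np.sin(y)],[-np.sin(y),np.cos(y)]])
L=(W[:,:2]-o)@R.T
for n,x,z in(('stick',-112.5,101),('jar',-37.5,64),('carton',37.5,84),('bottle',112.5,90)):
    m=(abs(W[:,2]-z)<4)&(abs(L[:,0]-x)<35)&(abs(L[:,1])<33)
    if m.sum(): r=cv2.minAreaRect(L[m].astype(np.float32));print(n,m.sum(),np.round(r[0],1),np.round(r[1],1),np.median(W[m][:,2]),'zstd',W[m][:,2].std())
im,d=vision.get_image("scene");cv2.imwrite("pics/s19.png",im)
E
```

```text
stick 909 [-111.    -1.5] [31.8 32. ] 100.44517913400733 zstd 0.8161575554817074
jar 1703 [-37.7  -0.9] [45.6 45.1] 63.44317353444717 zstd 0.7714940622822596
carton 2614 [36.2 -1. ] [44.2 43. ] 83.51001987193774 zstd 0.7532571888944238
bottle 287 [109.9  -0.5] [13.9 13.3] 89.34028263463591 zstd 0.9939015511119718
```

View pics/w19.png

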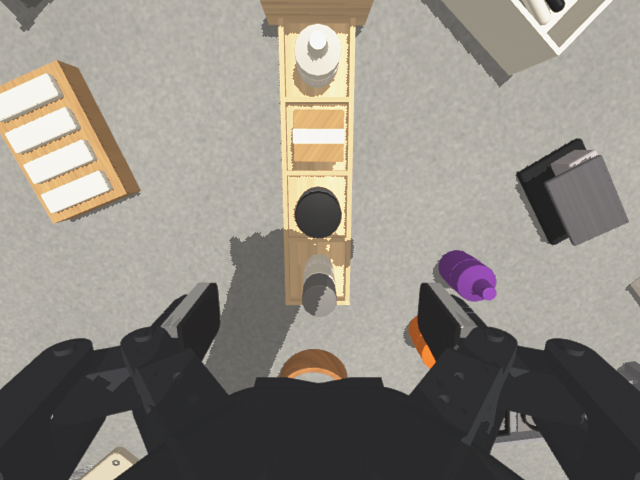

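View pics/s19.png

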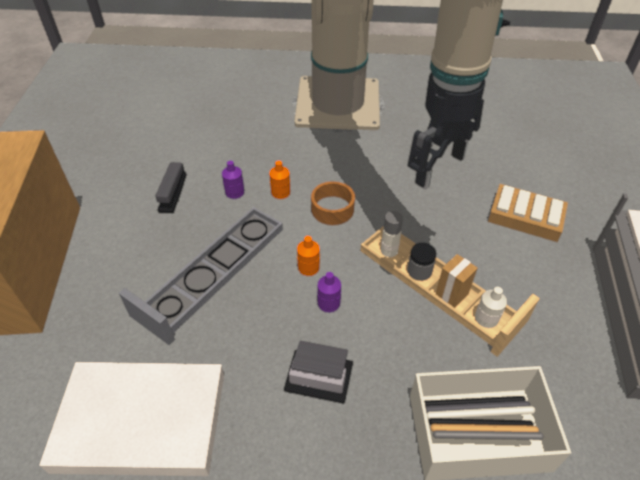

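All four supplies stand upright in reverse order, within 3 mm of their compartment centres, and the gripper is well clear. I'm handing the job in.

```bash
python3 -c "
from cell import ctrl
print(ctrl.finish_job())"
```

```text
the job is handed in; nothing more can be done
None
```

All four supplies now stand in the new rack in reverse order. Starting from the end farthest from its tall board, they are glue stick, ink jar, carton and glue bottle. I handed the job in after about 32 s of robot time.

- **Position:** in the last wrist-camera check, each supply was within about 3 mm of its compartment centre along x and y.
- **Height and tilt:** all four tops were at the height expected for standing on the compartment floor, and both final pictures showed them upright.
- **Robot:** the gripper was open and well above everything, with forces near zero.

No check failed. The top and scene cameras disagreed by up to about 7 mm on some points, so I used the wrist camera's readings for placing. The tool had drifted to about 0.03 rad of tilt by the end, which had no visible effect on how the supplies stand.

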